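# Nest the saucepans with their handles fanned

### The job

The medium saucepan was dropped into the large one askew, its handle propped on the large pan's orange rim ring. First swing the medium pan's handle round until it falls into the notch of the orange ring and the pan sits flat on the large pan's floor; then nest the small copper pan in the medium one the same way, its handle down in the notch of the blue ring, so that the three handles are fanned out. Leave the large pan standing where it is, to within a few centimetres, do not drop the small pan from a height, and leave the other kitchen things alone.

Things in the scene. Friction and masses are not known exactly. Their poses are not given: they have to be found in the camera images.
- large: Large heavy dark-steel saucepan (2.4 kg) standing on the counter; outer radius 74 mm, inner 70 mm, floor 6 mm thick. Origin at the centre of its underside, z up; its black handle points along its +x: level, 14 mm wide, z 38 to 52 mm, out to 160 mm from the axis.
- large_rim (a point): On the large pan's axis, 70 mm above its underside: top of its orange rim ring (radii 70 to 74.5 mm, z 56 to 70 mm). The ring has one notch 22 mm wide, 14 mm deep, somewhere 48 to 92 degrees counter-clockwise (from above) of the large handle; this point does not show where: look or feel. The ring turns on the pan only under about 1 N m.
- large_handle (a point): Middle of the large pan's handle, 117 mm from the pan's axis, 45 mm above its underside.
- medium: Medium aluminium saucepan (about 0.45 kg), loose, askew in the large pan; outer radius 60 mm, inner 56, floor 6 mm thick. Origin at the centre of its underside, z up its axis; black handle along its +x: straight, 14 mm wide, z 52 to 64 mm, out to 150 mm from the axis. The handle starts on top of the orange ring (pan tilted about 5 degrees), 20 to 120 degrees clockwise, from above, of the notch.
- medium_rim (a point): On the medium pan's axis, 78 mm above its underside: top of its blue rim ring (radii 56 to 60.5 mm, z 64 to 78 mm), like the orange one: one notch 22 mm wide, 14 mm deep, somewhere 48 to 92 degrees counter-clockwise of the medium handle, not shown by this point. Seated, each pan's underside lies on the floor of the pan below, 6 mm above that one's underside.
- medium_handle (a point): Point in the middle of the medium pan's handle, 105 mm from the pan's axis, 58 mm above its underside. A handle pushed sideways can cling to the finger and skip the notch; it drops by its own weight once let go or drawn down.
- small: Small copper saucepan (about 0.34 kg), loose on the counter; origin at the centre of its underside, z up its axis; outer radius 50 mm, 78 mm high, no ring; black handle along its +x: straight, 14 mm wide, 14 mm high, 60 to 74 mm above its underside, out to 140 mm from the axis.
- small_handle (a point): Centre of the small pan's handle at the place to grip it: 95 mm from the pan's axis, 67 mm above its underside; x along the handle away from the pan.
- oil: Bystander: amber oil bottle, radius 28 mm, 125 mm high, origin under its centre.
- ramekin: Bystander: white bowl, radius 40 mm, 42 mm high, origin under its centre.
- shaker: Bystander: glass shaker, radius 24 mm, 85 mm high, origin under its centre.
- spatula: Bystander: spatula 200 mm long lying flat, along its x.
- mug: Bystander: blue mug, radius 38 mm, 85 mm high, origin under its centre.
- sauce: Bystander: yellow can, radius 30 mm, 120 mm high, origin under its centre.
Mind the look-alikes: they are no part of the job. There is more than one size of the medium; the one meant has the size given above.

How it is judged (in metres and radians):
On the way, in this order (a step that is already met when the one before it is completed fails the run):
1. the medium pan sits flat on the large pan's floor with its handle in the orange ring's notch (z of medium in the frame of large below 0.009 m and angle between the z axis of medium and the z axis of large, either way round below 0.04 rad and y of medium_handle in the frame of large above 0.05 m and z of medium_handle in the frame of large below 0.069 m), for 0.2 s.
2. the small pan is lowered into the medium pan, below its rim (horizontal distance between small and medium below 0.02 m and z of small in the frame of medium below 0.035 m), for 0.1 s.
At the end, for the whole second after the job is handed in: Medium flat in large and small flat in medium (underside within 3 mm of the floor below, level to 2.3 degrees), each handle down in the notch of the ring below it, counter-clockwise of the handle below; large pan upright, within 40 mm of its start; nothing held (all of step 1 and horizontal distance between medium and large below 0.02 m and z of small in the frame of medium below 0.009 m and angle between the z axis of small and the z axis of medium, either way round below 0.04 rad and y of small_handle in the frame of medium above 0.045 m and z of small_handle in the frame of medium below 0.078 m and horizontal distance between small and medium below 0.02 m and angle between large's own z axis and vertical below 0.03 rad and distance of large from where it was at the start of the episode below 0.04 m); the robot touches nothing.
It fails at once if the small pan is dropped into the medium one from more than about 25 mm (linear speed of small above 0.7 m/s and horizontal distance between small and medium below 0.04 m and z of small in the frame of medium below 0.1 m).
It fails at once if the large pan is shoved away (distance of large from where it was at the start of the episode above 0.05 m).
It fails at once if a bystander is pushed more than 40 mm or knocked over (distance of any of oil, ramekin, shaker, spatula, mug, sauce from where it was at the start of the episode above 0.04 m or angle between any of oil, shaker, mug, sauce, ramekin's own z axis and vertical above 0.5 rad).
It also fails if it takes over 67 s, if anything falls off the work surface, if the arm or the gripper's body presses on something with over 40 N, if the wrist force passes 120 N, or if a joint passes its speed limit or range.

### The arm

A 6-joint arm with a two-finger parallel gripper is mounted at the origin on the work surface. World frame = base frame: x ahead of the robot, y to its left, z up, the work surface at z = 0. Lengths are in m, angles in degrees, forces in N, time in s.
With the tool pointing down it reaches from about 0.375 to 0.9 m from the base axis. Payload 3.1 kg.
Tool frame: the origin (TCP) lies at the very end of the fingers, on their centre line; the grasp point (between the pads) lies bot.grip_point_offset behind it (bot.grip_point_offset is the distance from the TCP to the grasp point, in m); z points along the fingers, y is the line along which they close (so a half turn about z gives the same grasp; the last joint's range is limited). The gripper opens to 87 mm and grips with 3 to 60 N. Pads are 19 mm wide; open, the fingers measure 117 mm over their backs; the gripper's body (75 mm by 190 mm) begins 51 mm behind the grasp point.
Start: joints at [-86.946, 30.224, 82.088, -0, 67.689, -10.227], TCP at [0.144, -0.608, 0.223] pointing down, gripper open.
Joint ranges: [-176.69, 176.69], [-43.24, 126.21], [12.49, 139.97], [-82, 262], [0, 151.66], [-163.58, 163.58]. Speed limits (degrees/s): [159.86, 159.86, 180, 180, 180, 180].

### API

Orientations are given as a 3x3 rotation matrix whose columns are the frame's x, y, z axes.
In Python, from rig import bot, viewer, ticket gives the robot as it stands.
- The arm moves only by the tool servo_tool, never from a script. Its argument "targets" is a list of rows, each an object with "offset": the shift along the tool's x, y, z in m, a list of three; "dr": the turn, a rotation vector about the tool's x, y, z in degrees, a list of three. In form: [{"offset": [x, y, z], "dr": [ax, ay, az]}, ...]. A call has 1 to 20 rows; each row is the pose to reach, as a shift and turn from the pose commanded when the call began, along the tool's axes at that moment; what a row does not reach only later rows make up. A row lasts 1/12 s, in which the tool goes at most 41.7 mm and 7.16 degrees, less where a joint would pass 70% of its speed; a pose out of reach is approached as far as the arm can. A call with a gripper value outside its range is refused whole. "gripper" is the gripper command: -1 is fully open, 1 is shut, values between are in proportion, set as the call begins (left out, the last holds). The fingers move at their own pace and stop on an object; the grip force is fixed at half the most. Time passes only in rows, so rows that repeat a pose let the fingers close. It gives the time, the measured TCP pose, the force, the opening and the grip force at its end, in the units of the state.
- bot.read_state(): the state, without advancing time (a new reading comes with each control period).
- viewer.capture(name): name is "scene" or "top" or "wrist"; returns a dict with "color" (384x512x3 uint8, red, green, blue), "camera_matrix" (3x3 intrinsics, pixels), "R" (3x3) and "t" (3): a world point X has camera coordinates R X + t. Camera axes: x right, y down, z forward; pixel columns grow to the right and rows downward; lengths in m; the calibration is good to about 2 mm. A picture is of the moment at which its call begins. There is no depth.
- ticket.hand_in(): hands the job in; it is judged then, once.
The state is a dict: "time_s": time; "joint_positions": joint angles; "qvel": joint speeds; "tau": joint torques, N m; "position": TCP position; "tcp_rot": TCP orientation; "force": force on the tool from outside, world axes, zero at the start; "moment": the same for the moment, N m; "opening": opening from 0.0 (shut) to 1.0 (fully open); "grasp_force": force on a finger pad.
Only numpy, scipy, OpenCV 4.12 (cv2) and the standard library are available. Lean on these libraries where they do the work, as an engineer would, in place of code of your own. Each camera call takes 0.05 s, during which the arm holds its last target. There are 200 camera calls.

## Working session

There is one attempt and no reset: what is moved stays moved. The work goes in short steps, Python scripts to look and compute and a tool call to move; the robot and the scene stay as the last step left them, time stands still between calls to the robot, and variables do not carry over. Pictures are saved under pics/ and viewed, at most 10 in all, crops included, and the job is handed in when it is done.

Besides the shell and the picture viewer there is one more tool, called after "Call:" as name(argument=value, ...), one argument or row to a line, values as JSON. servo_tool: Moves the arm, as the interface text tells. Its arguments: {"type":"object","properties":{"targets":{"type":"array"},"gripper":{"type":"number"}},"required":["targets"]}

```bash
mkdir -p pics; ls
cat > h.py <<'E'
import numpy as np, cv2
from rig import bot, viewer, ticket
def cap(n):
    c=viewer.capture(n); return c
def save(c,f,crop=None,s=1):
    im=cv2.cvtColor(c["color"],cv2.COLOR_RGB2BGR)
    if crop: x0,y0,x1,y1=crop; im=im[y0:y1,x0:x1]
    cv2.imwrite("pics/"+f,cv2.resize(im,None,fx=s,fy=s,interpolation=cv2.INTER_CUBIC))
def ray(c,u,v,z):
    K=np.array(c["camera_matrix"]);R=np.array(c["R"]);t=np.array(c["t"])
    d=R.T@np.linalg.inv(K)@np.array([u,v,1.]); o=-R.T@t
    return o+d*(z-o[2])/d[2]
def proj(c,X):
    K=np.array(c["camera_matrix"]);p=K@(np.array(c["R"])@np.array(X)+np.array(c["t"]))
    return p[:2]/p[2]
E
python3 - <<'E'
from h import *
a=cap("top");b=cap("scene")
save(a,"top1.png",s=1.5);save(b,"scene1.png",s=1.5)
for c in(a,b): print(-np.array(c["R"]).T@c["t"],c["camera_matrix"][0][0])
s=bot.read_state();print(s["time_s"],s["tcp_rot"],s["position"],bot.grip_point_offset)
E
```

```text
pics
[0.39931397 0.01974774 1.72150186] 470.2654410458677
[1.05224359 0.68603154 0.89192796] 406.5086250900174
0.1 [[ 9.73248244e-01  2.29756060e-01 -9.35800371e-05]
 [ 2.29755788e-01 -9.73246281e-01  1.98857842e-03]
 [ 3.65811520e-04 -1.95688101e-03 -9.99998018e-01]] [ 0.14357236 -0.60759478  0.22165675] 0.0187
```

View pics/top1.png

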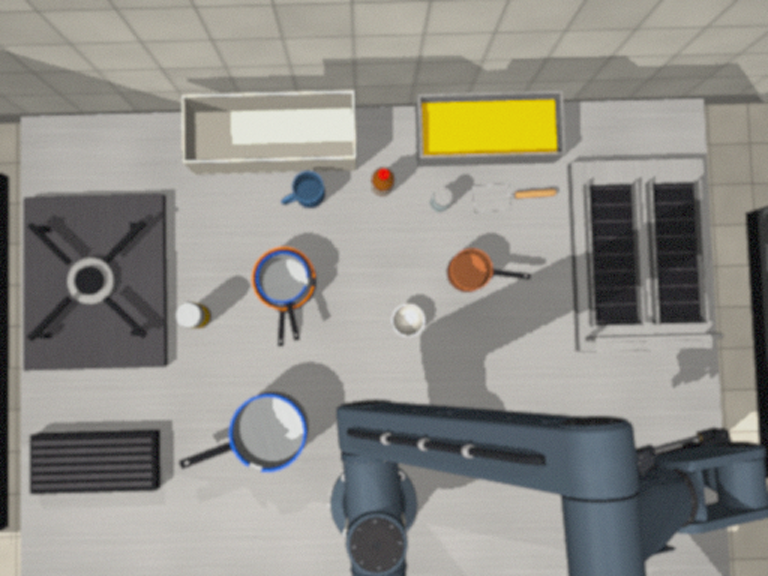

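View pics/scene1.png

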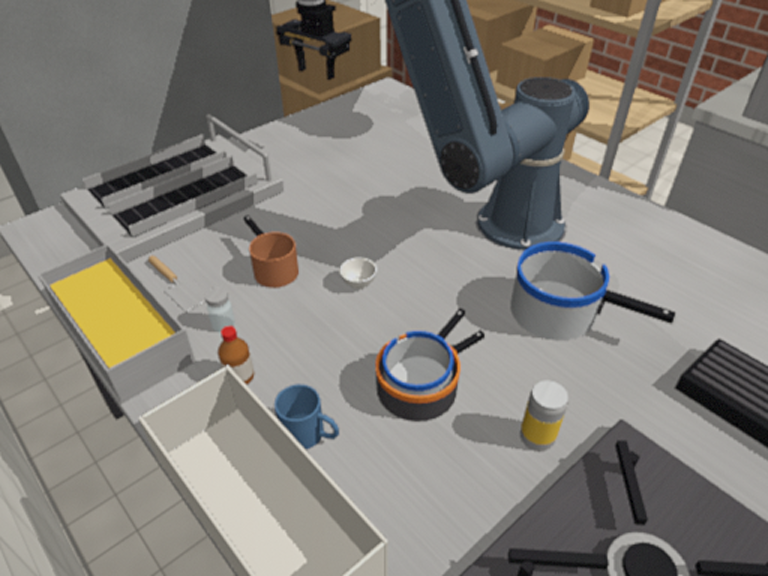

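Top view (1.5x): orange ring with nested blue ring at about (285,277), two black handles ending at (281,342) and (296,337); copper pan at (470,270), handle to (528,275). Medium candidates: the blue-ringed pan nested in the orange one (285,277), and the free-standing blue-ringed pan (268,432), which is visibly larger (~78 px wide). The nested one fits by size and place. I confirm it in an enlarged crop.

Run:
```python
from h import *
a=cap("top");b=cap("scene")
A=cv2.resize(cv2.cvtColor(a["color"][150:240,150:230],cv2.COLOR_RGB2BGR),(400,450),interpolation=cv2.INTER_CUBIC)
B=cv2.resize(cv2.cvtColor(b["color"][200:290,245:325],cv2.COLOR_RGB2BGR),(400,450),interpolation=cv2.INTER_CUBIC)
cv2.imwrite("pics/crop1.png",np.hstack([A,B]))
def fit(c,lo,hi,box):
    h=cv2.cvtColor(c["color"],cv2.COLOR_RGB2HSV);m=cv2.inRange(h,lo,hi);M=m*0;x0,y0,x1,y1=box;M[y0:y1,x0:x1]=m[y0:y1,x0:x1]
    p=cv2.findNonZero(M);return cv2.fitEllipse(cv2.convexHull(p)),M
for n,lo,hi,z,box in(("orange",(5,150,120),(18,255,255),.07,(160,155,220,215)),("blue",(105,120,60),(125,255,255),.084,(160,155,220,215)),("bigblue",(105,120,60),(125,255,255),.09,(140,250,220,330)),("copper",(3,90,60),(15,255,255),.078,(290,160,335,200))):
    e,M=fit(a,lo,hi,box); q=e[0]; print(n,e,ray(a,*q,z), "r",np.mean(e[1])/2*(1.72-z)/470)
for n,u,v,z in(("h1",281,342,.05),("h2",296,337,.08),("small h",528,275,.067)): print(n,ray(a,u/1.5,v/1.5,z))
```

```text
orange ((188.87884521484375, 185.52565002441406), (41.1029167175293, 41.844520568847656), 138.1229705810547) [0.53984261 0.19794628 0.07      ] r 0.07279961251197976
blue ((187.7820281982422, 184.60104370117188), (34.29363250732422, 35.78080368041992), 39.610286712646484) [0.54199395 0.200199   0.084     ] r 0.06097966893784543
bigblue ((178.21728515625, 287.914794921875), (50.510780334472656, 52.630916595458984), 47.886863708496094) [0.1862816  0.23967171 0.09      ] r 0.08942604574244073
copper ((313.30572509765625, 179.53250122070312), (27.82276153564453, 30.70206642150879), 60.426170349121094) [ 0.54846807 -0.23971509  0.078     ] r 0.0511158337795988
h1 [0.3906173  0.20869282 0.05      ]
h2 [0.40141982 0.17023473 0.08      ]
small h [ 0.53231937 -0.37751373  0.067     ]
```

View pics/crop1.png

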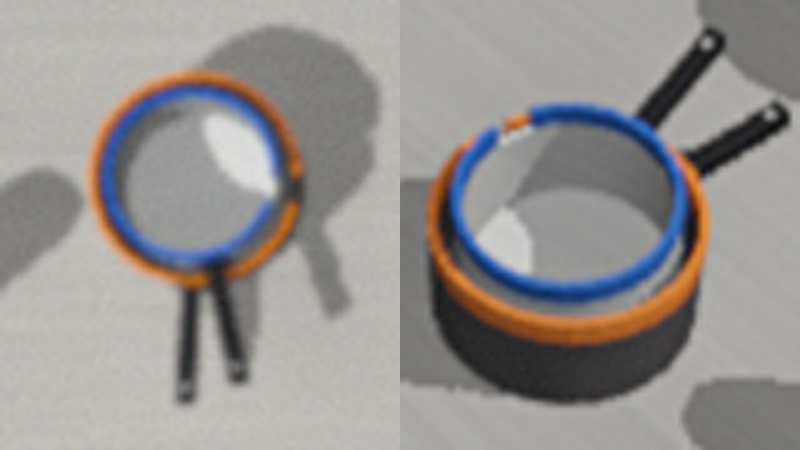

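The crop confirms it. The nested blue-ringed pan (measured radius about 61 mm, against 89 mm for the free one) has its handle on the orange ring beside the large handle. The orange notch is on the right, near crop pixel (290,188). The blue notch is near (277,195). Next I move above the medium handle and look from the wrist.

```bash
cat >> h.py <<'E'
def go(p,yaw):
    s=bot.read_state();R=np.array(s["tcp_rot"]);P=np.array(s["position"])
    y=np.radians(yaw);T=np.array([[np.cos(y),np.sin(y),0],[np.sin(y),-np.cos(y),0],[0,0,-1.]])
    from scipy.spatial.transform import Rotation as Q
    print("off",np.round(R.T@(np.array(p)-P),4),"dr",np.round(Q.from_matrix(R.T@T).as_rotvec(degrees=True),1))
E
python3 -c "
from h import *
go([.5,-.3,.25],12);go([.43,.176,.22],12)"
```

```text
off [ 0.4176 -0.2177 -0.0277] dr [-0.1 -0.   1.3]
off [ 0.4588 -0.6971  0.003 ] dr [-0.1 -0.   1.3]
```

Call:
servo_tool(
  targets=[
    {"offset": [0.418,-0.218,-0.028],"dr": [0,0,1.3]},
    {"offset": [0.418,-0.218,-0.028],"dr": [0,0,1.3]},
    {"offset": [0.418,-0.218,-0.028],"dr": [0,0,1.3]},
    {"offset": [0.418,-0.218,-0.028],"dr": [0,0,1.3]},
    {"offset": [0.418,-0.218,-0.028],"dr": [0,0,1.3]},
    {"offset": [0.418,-0.218,-0.028],"dr": [0,0,1.3]},
    {"offset": [0.418,-0.218,-0.028],"dr": [0,0,1.3]},
    {"offset": [0.418,-0.218,-0.028],"dr": [0,0,1.3]},
    {"offset": [0.418,-0.218,-0.028],"dr": [0,0,1.3]},
    {"offset": [0.418,-0.218,-0.028],"dr": [0,0,1.3]},
    {"offset": [0.459,-0.697,0.003],"dr": [0,0,1.3]},
    {"offset": [0.459,-0.697,0.003],"dr": [0,0,1.3]},
    {"offset": [0.459,-0.697,0.003],"dr": [0,0,1.3]},
    {"offset": [0.459,-0.697,0.003],"dr": [0,0,1.3]},
    {"offset": [0.459,-0.697,0.003],"dr": [0,0,1.3]},
    {"offset": [0.459,-0.697,0.003],"dr": [0,0,1.3]},
    {"offset": [0.459,-0.697,0.003],"dr": [0,0,1.3]},
    {"offset": [0.459,-0.697,0.003],"dr": [0,0,1.3]},
    {"offset": [0.459,-0.697,0.003],"dr": [0,0,1.3]},
    {"offset": [0.459,-0.697,0.003],"dr": [0,0,1.3]},
  ],
  gripper=-1,
)

```text
time_s: 1.87
position: [0.435, 0.081, 0.2248]
tcp_rot: [[0.978, 0.207, 0.0], [0.207, -0.978, 0.0], [0.0, 0.0, -1.0]]
force: [1.7, -0.1, -0.2]
opening: 0.997
grasp_force: 0.0
```

Call:
servo_tool(
  targets=[
    {"offset": [0.015,-0.094,0.005],"dr": [0,0,0]},
    {"offset": [0.015,-0.094,0.005],"dr": [0,0,0]},
    {"offset": [0.015,-0.094,0.005],"dr": [0,0,0]},
    {"offset": [0.015,-0.094,0.005],"dr": [0,0,0]},
    {"offset": [0.015,-0.094,0.005],"dr": [0,0,0]},
  ],
)

```text
time_s: 2.28
position: [0.4303, 0.1747, 0.2196]
tcp_rot: [[0.978, 0.21, -0.0], [0.21, -0.978, -0.001], [-0.0, 0.0, -1.0]]
force: [0.6, 0.5, 0.4]
opening: 0.998
grasp_force: 0.0
```

Run:
```python
from h import *
w=cap("wrist");save(w,"w1.png",s=1.5);print(-np.array(w["R"]).T@w["t"],w["R"],bot.read_state()["position"])
print([np.round(proj(w,x)*1.5) for x in([.54,.198,.07],[.427,.1756,.085])])
```

```text
[0.49282337 0.18796226 0.38206705] [[ 2.09415600e-01 -9.77826240e-01  9.75379521e-04]
 [-9.49252965e-01 -2.03056641e-01  2.40180782e-01]
 [-2.34657014e-01 -5.12234844e-02 -9.70727686e-01]] [0.43057616 0.17387394 0.21968695]
[array([389.,  83.]), array([386., 289.])]
```

View pics/w1.png

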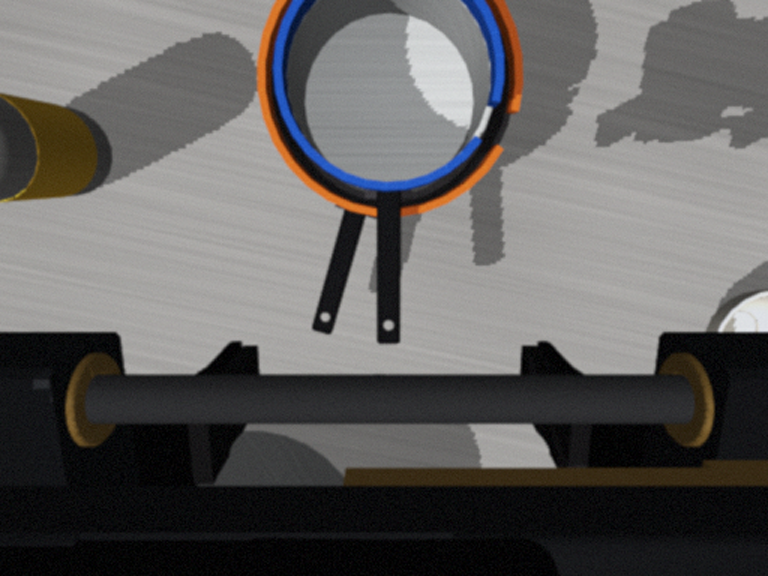

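The wrist view (1.5x) shows the medium handle vertical at column 388, from row 195 to its tip at 342, and the large handle's tip at (323,325). The orange notch edges are at (518,107) and (500,149), the blue notch edges at (492,107) and (479,137).

Run:
```python
from h import *
w=cap("wrist")
f=lambda u,v,z:ray(w,u/1.5,v/1.5,z)
a=lambda p,c:round(np.degrees(np.arctan2(*(p-c)[[1,0]]))%360,1)
h=cv2.cvtColor(w["color"],cv2.COLOR_RGB2HSV)
C=np.array([.540,.198,0])
hs=f(388,200,.083);ht=f(388,340,.09);print("mh",hs,ht,a(hs,ht*0+ht)-180, a(hs,ht))
print("lh",f(352,215,.052),f(323,328,.052),a(f(323,328,.052),f(352,215,.052)))
for uv in((518,107),(500,149)): p=f(*uv,.07);print("on",p,a(p,C),np.hypot(*(p-C)[:2]))
B=np.array([.542,.2,0])
for uv in((492,107),(479,137)): p=f(*uv,.086);print("bn",p,a(p,B),np.hypot(*(p-B)[:2]))
```

```text
mh [0.47758622 0.18401336 0.083     ] [0.39809848 0.16718002 0.09      ] -168.0 12.0
lh [0.46215131 0.20401089 0.052     ] [0.38498594 0.20868752 0.052     ] 176.5
on [0.54317052 0.12230362 0.07      ] 272.4 0.0757627531250119
on [0.51882364 0.12640034 0.07      ] 253.5 0.07466558348901413
bn [0.53768706 0.13935218 0.086     ] 265.9 0.06080098191977411
bn [0.52122143 0.14237235 0.086     ] 250.2 0.06125924189640711
```

Call:
servo_tool(
  targets=[
    {"offset": [0,0,0.04],"dr": [0,0,0]},
    {"offset": [0,0,0.08],"dr": [0,0,0]},
    {"offset": [0,0,0.12],"dr": [0,0,0]},
    {"offset": [0,0,0.145],"dr": [0,0,0]},
    {"offset": [0,0,0.156],"dr": [0,0,0]},
    {"offset": [0,0,0.156],"dr": [0,0,0]},
    {"offset": [0,0,0.156],"dr": [0,0,0]},
  ],
)

```text
time_s: 2.97
position: [0.4309, 0.1729, 0.0634]
tcp_rot: [[0.979, 0.205, -0.001], [0.205, -0.979, -0.0], [-0.001, -0.0, -1.0]]
force: [0.7, 0.5, 1.1]
opening: 1.002
grasp_force: 0.0
```

Call:
servo_tool(
  targets=[
    {"offset": [0,0,0],"dr": [0,0,0]},
    {"offset": [0,0,0],"dr": [0,0,0]},
    {"offset": [0,0,0],"dr": [0,0,0]},
    {"offset": [0,0,0],"dr": [0,0,0]},
    {"offset": [0,0,0],"dr": [0,0,0]},
    {"offset": [0,0,0],"dr": [0,0,0]},
    {"offset": [0,0,0],"dr": [0,0,0]},
    {"offset": [0,0,0],"dr": [0,0,0]},
    {"offset": [0,0,0],"dr": [0,0,0]},
    {"offset": [0,0,0],"dr": [0,0,0]},
    {"offset": [0,0,-0.002],"dr": [0,0,0]},
    {"offset": [0,0,-0.003],"dr": [0,0,0]},
  ],
  gripper=1,
)

```text
time_s: 3.97
position: [0.4306, 0.1742, 0.0668]
tcp_rot: [[0.978, 0.208, -0.0], [0.208, -0.978, 0.0], [-0.0, -0.0, -1.0]]
force: [-0.0, 1.7, -0.3]
opening: 0.173
grasp_force: 0.4
```

Call:
servo_tool(
  targets=[
    {"offset": [0,0,0],"dr": [0,0,0]},
    {"offset": [0.0003,0.0079,0],"dr": [0,0,-4]},
    {"offset": [0.0011,0.0158,0],"dr": [0,0,-8]},
    {"offset": [0.0025,0.0236,0],"dr": [0,0,-12]},
    {"offset": [0.0044,0.0313,0],"dr": [0,0,-16]},
    {"offset": [0.0068,0.0388,0],"dr": [0,0,-20]},
    {"offset": [0.0098,0.0462,0],"dr": [0,0,-24]},
    {"offset": [0.0133,0.0533,0],"dr": [0,0,-28]},
    {"offset": [0.0172,0.0601,0],"dr": [0,0,-32]},
    {"offset": [0.0217,0.0667,0],"dr": [0,0,-36]},
    {"offset": [0.0266,0.073,0],"dr": [0,0,-40]},
    {"offset": [0.0319,0.0788,0],"dr": [0,0,-44]},
    {"offset": [0.0376,0.0843,0],"dr": [0,0,-48]},
    {"offset": [0.0436,0.0894,0],"dr": [0,0,-52]},
    {"offset": [0.05,0.0941,0],"dr": [0,0,-56]},
    {"offset": [0.0567,0.0983,0],"dr": [0,0,-60]},
    {"offset": [0.0637,0.102,0],"dr": [0,0,-64]},
    {"offset": [0.071,0.1052,0],"dr": [0,0,-68]},
    {"offset": [0.0765,0.1073,0],"dr": [0,0,-71]},
    {"offset": [0.0765,0.1073,0],"dr": [0,0,-71]},
  ],
)

```text
time_s: 5.63
position: [0.5292, 0.0849, 0.0667]
tcp_rot: [[0.122, 0.993, 0.002], [0.993, -0.122, -0.0], [0.0, 0.002, -1.0]]
force: [-0.1, 0.3, -2.4]
opening: 0.159
grasp_force: 30.0
```

Run:
```python
from h import *
w=cap("wrist");save(w,"w2.png",s=1.5);s=bot.read_state();print(s["position"],s["force"],s["tcp_rot"][0],s["tcp_rot"][1])
```

```text
[0.52796557 0.08499034 0.06656095] [ 0.3631575  -0.45734329 -1.21587058] [ 1.23450576e-01  9.92350713e-01 -1.35547839e-04] [ 9.92350722e-01 -1.23450577e-01  2.05823662e-06]
```

View pics/w2.png

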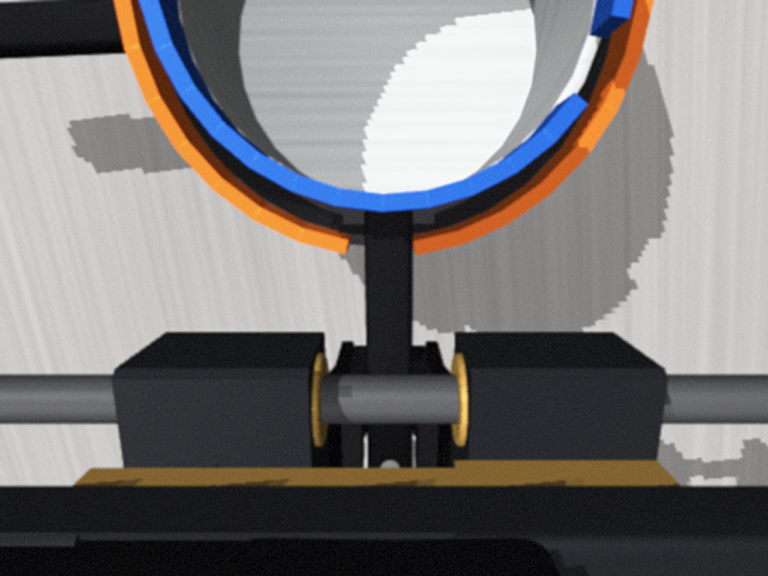

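The wrist view shows the handle (columns 365–412) over the orange notch (349–414), about 2 mm too far right. The blue notch is at about (595,65). I correct by −1.5°, lower most of the way and release.

Call:
servo_tool(
  targets=[
    {"offset": [0,-0.003,0],"dr": [0,0,1.5]},
    {"offset": [0,-0.003,0],"dr": [0,0,1.5]},
    {"offset": [0,-0.003,0.004],"dr": [0,0,1.5]},
    {"offset": [0,-0.003,0.008],"dr": [0,0,1.5]},
    {"offset": [0,-0.003,0.011],"dr": [0,0,1.5]},
    {"offset": [0,-0.003,0.014],"dr": [0,0,1.5]},
    {"offset": [0,-0.003,0.014],"dr": [0,0,1.5]},
  ],
)

```text
time_s: 6.27
position: [0.5244, 0.0852, 0.0521]
tcp_rot: [[0.148, 0.989, -0.001], [0.989, -0.148, -0.0], [-0.0, -0.001, -1.0]]
force: [-0.3, -3.9, 1.1]
opening: 0.155
grasp_force: 30.0
```

Call:
servo_tool(
  targets=[
    {"offset": [0,0,0],"dr": [0,0,0]},
    {"offset": [0,0,0],"dr": [0,0,0]},
    {"offset": [0,0,0],"dr": [0,0,0]},
    {"offset": [0,0,0],"dr": [0,0,0]},
    {"offset": [0,0,0],"dr": [0,0,0]},
    {"offset": [0,0,0],"dr": [0,0,0]},
    {"offset": [0,0,-0.04],"dr": [0,0,0]},
    {"offset": [0,0,-0.08],"dr": [0,0,0]},
    {"offset": [0,0,-0.12],"dr": [0,0,0]},
    {"offset": [0,0,-0.16],"dr": [0,0,0]},
    {"offset": [0,0,-0.18],"dr": [0,0,0]},
    {"offset": [0,0,-0.18],"dr": [0,0,0]},
    {"offset": [0,0,-0.18],"dr": [0,0,0]},
  ],
  gripper=-1,
)

```text
time_s: 7.35
position: [0.5253, 0.0855, 0.2342]
tcp_rot: [[0.148, 0.989, 0.003], [0.989, -0.148, -0.0], [0.0, 0.003, -1.0]]
force: [-1.1, 0.4, -0.5]
opening: 0.984
grasp_force: 0.0
```

Run:
```python
from h import *
w=cap("wrist");save(w,"w3.png",s=1.5);s=bot.read_state();print(s["position"],s["force"],s["tcp_rot"][0],s["tcp_rot"][1])
```

```text
[0.52415784 0.08552829 0.23254644] [-0.56804924  0.16100106 -0.10416912] [ 1.48050333e-01  9.88979713e-01 -4.75875362e-04] [ 9.88979827e-01 -1.48050318e-01  6.79757843e-05]
```

View pics/w3.png

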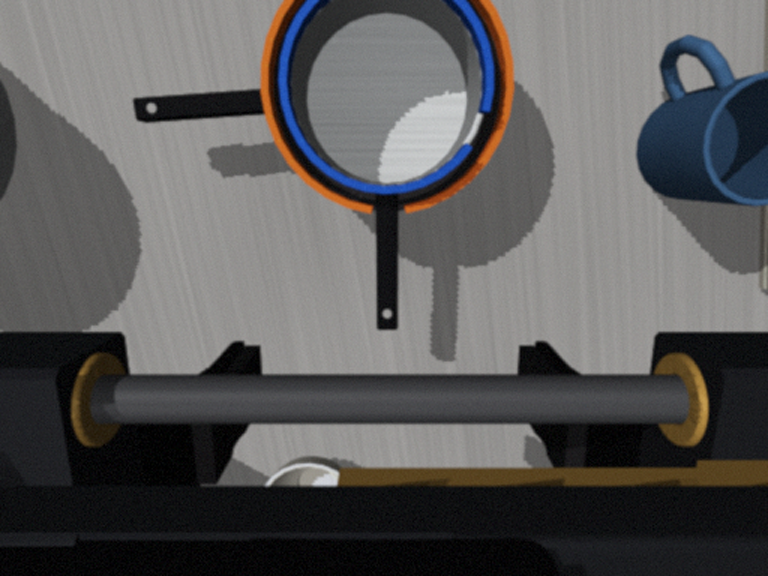

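The wrist view shows the medium handle (columns 377–398) between the notch edges (374, 405), and the blue notch edges at (490,112) and (472,148). I check the rim height by triangulation and measure the blue notch and the small pan.

Run:
```python
from h import *
w=cap("wrist");a=cap("top");b=cap("scene")
f=lambda u,v,z:ray(w,u/1.5,v/1.5,z)
ang=lambda p,c:round(np.degrees(np.arctan2(*(p-c)[[1,0]]))%360,1)
def fit(c,lo,hi,box):
    h=cv2.cvtColor(c["color"],cv2.COLOR_RGB2HSV);m=cv2.inRange(h,lo,hi);M=m*0;x0,y0,x1,y1=box;M[y0:y1,x0:x1]=m[y0:y1,x0:x1]
    return cv2.fitEllipse(cv2.convexHull(cv2.findNonZero(M)))
O=((5,150,120),(18,255,255));B=((105,140,60),(125,255,255))
def tri(cs):
    A=[];y=[]
    for c,q in cs:
        P=np.array(c["camera_matrix"])@np.c_[c["R"],c["t"]]
        for i in(0,1): r=q[i]*P[2]-P[i];A.append(r[:3]);y.append(-r[3])
    return np.linalg.lstsq(np.array(A),np.array(y),rcond=None)[0]
eo=fit(a,*O,(160,155,220,215));so=fit(b,*O,(245,200,325,290))
eb=fit(a,*B,(160,155,220,215));sb=fit(b,*B,(245,200,325,290))
print("orange",eo[0],so[0],tri([(a,eo[0]),(b,so[0])]));print("blue",eb[0],sb[0],tri([(a,eb[0]),(b,sb[0])]))
for z in(.084,.094):print("bluecentre",z,ray(a,*eb[0],z))
print("tip",f(387,327,.07),"base",f(388,200,.07))
for z in (.084,):
  c=ray(a,*eb[0],z)
  for uv in((490,112),(472,148)): p=f(*uv,z);print("bn",p,ang(p,c),np.hypot(*(p-c)[:2]))
# small pan: copper mask in top
h=cv2.cvtColor(a["color"],cv2.COLOR_RGB2HSV)
m=cv2.inRange(h,(0,0,0),(180,255,45))[170:195,325:360];ys,xs=np.nonzero(m);print("dark",len(xs),xs.min()+325,xs.max()+325)
for x in range(xs.min(),xs.max()+1,4):print(x+325,round(ys[xs==x].mean()+170,1),end="; ")
go([.53,-.33,.25],83)
```

```text
orange (188.8539581298828, 185.3054962158203) (278.51934814453125, 244.77407836914062) [0.54133035 0.19953322 0.05851905]
blue (188.14598083496094, 185.06773376464844) (278.16925048828125, 240.66656494140625) [0.54152746 0.19947327 0.0752328 ]
bluecentre 0.084 [0.54032456 0.19896161 0.084     ]
bluecentre 0.094 [0.53946343 0.19786718 0.094     ]
tip [0.51654815 0.05164166 0.07      ] base [0.52941984 0.1324814  0.07      ]
bn [0.59418948 0.1731859  0.084     ] 334.4 0.05971445383569725
bn [0.5819046  0.15517266 0.084     ] 313.5 0.06038519037670922
dark 24 330 346
330 181.5; 334 181.5; 338 182.0; 342 183.0; 346 183.0; off [-0.4099  0.068  -0.0192] dr [-0.2  0.  -1.5]
```

Call:
servo_tool(
  targets=[
    {"offset": [-0.41,0.068,-0.019],"dr": [0,0,-1.5]},
    {"offset": [-0.41,0.068,-0.019],"dr": [0,0,-1.5]},
    {"offset": [-0.41,0.068,-0.019],"dr": [0,0,-1.5]},
    {"offset": [-0.41,0.068,-0.019],"dr": [0,0,-1.5]},
    {"offset": [-0.41,0.068,-0.019],"dr": [0,0,-1.5]},
    {"offset": [-0.41,0.068,-0.019],"dr": [0,0,-1.5]},
    {"offset": [-0.41,0.068,-0.019],"dr": [0,0,-1.5]},
    {"offset": [-0.41,0.068,-0.019],"dr": [0,0,-1.5]},
    {"offset": [-0.41,0.068,-0.019],"dr": [0,0,-1.5]},
    {"offset": [-0.41,0.068,-0.019],"dr": [0,0,-1.5]},
    {"offset": [-0.41,0.068,-0.019],"dr": [0,0,-1.5]},
    {"offset": [-0.41,0.068,-0.019],"dr": [0,0,-1.5]},
    {"offset": [-0.41,0.068,-0.019],"dr": [0,0,-1.5]},
    {"offset": [-0.41,0.068,-0.019],"dr": [0,0,-1.5]},
  ],
)

```text
time_s: 8.72
position: [0.5308, -0.3283, 0.2505]
tcp_rot: [[0.121, 0.993, -0.002], [0.993, -0.121, 0.003], [0.002, -0.003, -1.0]]
force: [0.0, 0.9, 0.2]
opening: 1.002
grasp_force: 0.0
```

Run:
```python
from h import *
w=cap("wrist");save(w,"w4.png",s=1.5);s=bot.read_state();print(s["position"],s["force"],s["tcp_rot"][0],s["tcp_rot"][1])
h=cv2.cvtColor(w["color"],cv2.COLOR_RGB2HSV)
m=cv2.inRange(h,(0,0,0),(180,255,50));m[:, :100]=0;m[:,400:]=0;m[225:]=0
n,l,st,ce=cv2.connectedComponentsWithStats(m);i=1+np.argmax(st[1:,4]);print(st[1:])
ys,xs=np.nonzero(l==i)
for y in range(ys.min(),ys.max()+1,8):
    u=xs[ys==y];print(y,u.min(),u.max(),np.round(ray(w,(u.min()+u.max())/2,y,.074),4))
```

```text
[ 0.53105734 -0.32814894  0.25091764] [ 0.30212989  0.28177501 -1.18508678] [ 0.12058134  0.99270204 -0.00167206] [ 0.99270204 -0.12057816  0.00188854]
[[ 268   39    5    3    9]
 [ 274   39    2    3    3]
 [ 222   40   47   84  696]
 [ 274   43    4    3    4]
 [ 278   42    1    1    1]
 [ 281   42    1    1    1]
 [ 285   42    1    1    1]
 [ 269   44    4    4    5]
 [ 271   46    2    3    3]
 [ 283   47    1    1    1]
 [ 285   46    1    1    1]
 [ 268   49    1    1    1]
 [ 274   48    2    3    3]
 [ 287   49    1    1    1]
 [ 272   50    1    1    1]
 [ 280   50    1    2    2]
 [ 282   53    1    1    1]
 [ 236  123    1    2    2]
 [ 238  125    1    1    1]
 [ 238  127    3    2    3]
 [ 294  129    1    1    1]
 [ 245  131    1    1    1]
 [ 292  132    1    1    1]
 [ 250  135    1    1    1]
 [ 283  137    1    1    1]
 [ 265  139    1    1    1]
 [ 256  145   25   80 1030]]
145 256 262 [ 0.5333 -0.2926  0.074 ]
153 262 274 [ 0.5411 -0.3014  0.074 ]
161 261 274 [ 0.5397 -0.3091  0.074 ]
169 261 274 [ 0.5387 -0.317   0.074 ]
177 261 273 [ 0.5373 -0.3249  0.074 ]
185 261 273 [ 0.5364 -0.333   0.074 ]
193 261 273 [ 0.5354 -0.3411  0.074 ]
201 260 272 [ 0.5334 -0.3492  0.074 ]
209 260 272 [ 0.5324 -0.3576  0.074 ]
217 261 272 [ 0.532  -0.3661  0.074 ]
```

View pics/w4.png

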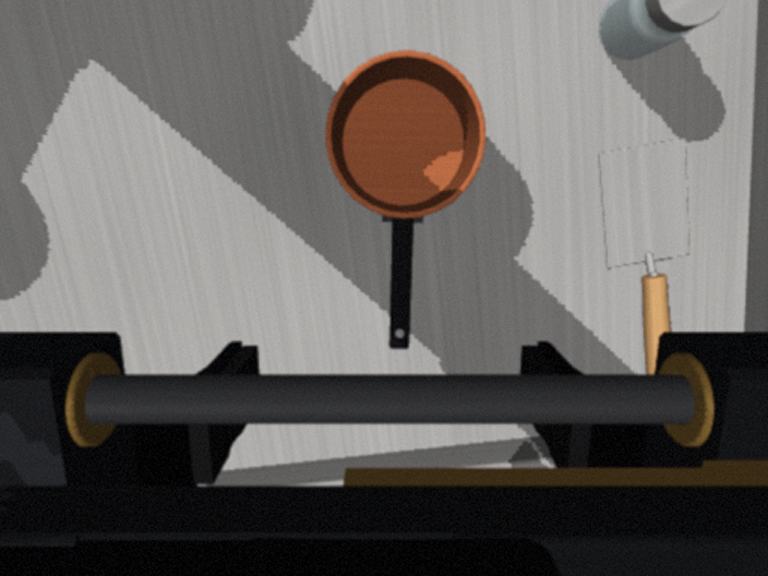

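The wrist view shows the copper pan's rim at about (406,134) and its handle running down to (398,347), direction 262°. The grip point at 92 mm is (0.5365, −0.3325).

```bash
python3 -c "
from h import *
go([.5365,-.3325,.049],82)"
```

```text
off [-0.004   0.0063  0.2019] dr [-0.1 -0.1  1.1]
```

Call:
servo_tool(
  targets=[
    {"offset": [-0.004,0.006,0.04],"dr": [0,0,1.1]},
    {"offset": [-0.004,0.006,0.08],"dr": [0,0,1.1]},
    {"offset": [-0.004,0.006,0.12],"dr": [0,0,1.1]},
    {"offset": [-0.004,0.006,0.16],"dr": [0,0,1.1]},
    {"offset": [-0.004,0.006,0.19],"dr": [0,0,1.1]},
    {"offset": [-0.004,0.006,0.202],"dr": [0,0,1.1]},
    {"offset": [-0.004,0.006,0.202],"dr": [0,0,1.1]},
    {"offset": [-0.004,0.006,0.202],"dr": [0,0,1.1]},
  ],
)

```text
time_s: 9.43
position: [0.5374, -0.3343, 0.0503]
tcp_rot: [[0.14, 0.99, 0.0], [0.99, -0.14, -0.0], [-0.0, 0.0, -1.0]]
force: [-0.0, -1.0, 0.2]
opening: 0.997
grasp_force: 0.0
```

Call:
servo_tool(
  targets=[
    {"offset": [0,0,0],"dr": [0,0,0]},
    {"offset": [0,0,0],"dr": [0,0,0]},
    {"offset": [0,0,0],"dr": [0,0,0]},
    {"offset": [0,0,0],"dr": [0,0,0]},
    {"offset": [0,0,0],"dr": [0,0,0]},
    {"offset": [0,0,0],"dr": [0,0,0]},
    {"offset": [0,0,0],"dr": [0,0,0]},
    {"offset": [0,0,0],"dr": [0,0,0]},
    {"offset": [0,0,0],"dr": [0,0,0]},
    {"offset": [0,0,0],"dr": [0,0,0]},
    {"offset": [0,0,0],"dr": [0,0,0]},
    {"offset": [0,0,0],"dr": [0,0,0]},
    {"offset": [0,0,0],"dr": [0,0,0]},
  ],
  gripper=1,
)

```text
time_s: 10.52
position: [0.5369, -0.3348, 0.0497]
tcp_rot: [[0.142, 0.99, 0.0], [0.99, -0.142, 0.0], [0.0, 0.0, -1.0]]
force: [-0.1, -0.3, -0.7]
opening: 0.157
grasp_force: 30.0
```

Call:
servo_tool(
  targets=[
    {"offset": [0,0,-0.005],"dr": [0,0,0]},
    {"offset": [0,0,-0.015],"dr": [0,0,0]},
    {"offset": [0,0,-0.03],"dr": [0,0,0]},
    {"offset": [0,0,-0.05],"dr": [0,0,0]},
    {"offset": [0,0,-0.07],"dr": [0,0,0]},
    {"offset": [0,0,-0.095],"dr": [0,0,0]},
    {"offset": [0,0,-0.12],"dr": [0,0,0]},
    {"offset": [0,0,-0.14],"dr": [0,0,0]},
    {"offset": [0,0,-0.15],"dr": [0,0,0]},
    {"offset": [0,0,-0.15],"dr": [0,0,0]},
    {"offset": [0,0,-0.15],"dr": [0,0,0]},
  ],
)

```text
time_s: 11.43
position: [0.5365, -0.3347, 0.1999]
tcp_rot: [[0.141, 0.99, 0.0], [0.99, -0.141, -0.0], [-0.0, 0.0, -1.0]]
force: [0.2, -0.4, -2.8]
opening: 0.155
grasp_force: 30.0
```

Run:
```python
from h import *
w=cap("wrist");b=cap("scene");s=bot.read_state();P=np.array(s["position"]);print(P,s["force"],s["opening"],s["grasp_force"])
A=cv2.resize(w["color"],(400,300));u,v=proj(b,P).astype(int);print(u,v)
x=max(u-50,0);y=max(v-35,0);B=cv2.resize(b["color"][y:y+75,x:x+100],(400,300),interpolation=cv2.INTER_CUBIC)
cv2.imwrite("pics/w5.png",cv2.cvtColor(np.hstack([A,B]),cv2.COLOR_RGB2BGR))
```

```text
[ 0.53571312 -0.33396124  0.19810627] [ 0.94919279  0.08877778 -2.26591522] 0.1553635040688636 29.996231328696012
164 117
```

View pics/w5.png

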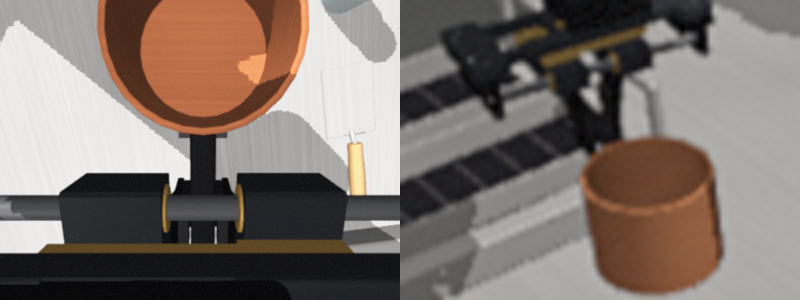

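The pan is held; the left half shows its rim bottom at about (202,134), the right half shows it near level in the gripper. I compute the sag and the transfer pose.

Run:
```python
from h import *
w=cap("wrist");s=bot.read_state();P=np.array(s["position"]);R=np.array(s["tcp_rot"])
for sag in(0,3,6,10):
    t=np.radians(sag);o=[]
    for dx,dz in((.042,.011),(.092,.011)):   # near rim / rim centre
        X=P+R@np.array([dx*np.cos(t)+dz*np.sin(t),0 if dx<.05 else .05,-.0187+dx*np.sin(t)-dz*np.cos(t)]);o.append(np.round(proj(w,X),1))
    print(sag,*o)
h=cv2.cvtColor(w["color"],cv2.COLOR_RGB2HSV);m=cv2.inRange(h,(0,90,60),(16,255,255));m[210:]=0
n,l,st,_=cv2.connectedComponentsWithStats(m);i=1+np.argmax(st[1:,4]);print(st[i])
ys,xs=np.nonzero(l==i)
for y in range(0,180,20):u=xs[ys==y];print(y,u.min(),u.max())
a=np.radians(324);C=np.array([.5405,.199])
g=C+.092*np.array([np.cos(a),np.sin(a)]);print(g);go([*g,.16],144);go([.6,-.05,.2],110)
```

```text
0 [262.2 173.4] [403.2  34. ]
3 [262.1 171.2] [398.1  35.6]
6 [262.1 169.3] [393.1  37.8]
10 [262.  167.3] [387.   41.7]
[  124     0   272   174 38157]
0 126 393
20 125 394
40 125 394
60 129 390
80 135 384
100 143 376
120 156 362
140 175 343
160 206 313
[0.61492956 0.14492376]
off [0.4852 0.0109 0.0388] dr [ -0.1  -0.2 -62.1]
off [ 0.2902  0.0235 -0.0016] dr [ -0.2  -0.2 -28.1]
```

Call:
servo_tool(
  targets=[
    {"offset": [0.005,0,-0.015],"dr": [0,0,-1]},
    {"offset": [0.02,0,-0.03],"dr": [0,0,-3]},
    {"offset": [0.045,0.001,-0.04],"dr": [0,0,-6]},
    {"offset": [0.075,0.002,-0.04],"dr": [0,0,-10]},
    {"offset": [0.105,0.002,-0.04],"dr": [0,0,-14]},
    {"offset": [0.135,0.003,-0.04],"dr": [0,0,-18]},
    {"offset": [0.165,0.004,-0.04],"dr": [0,0,-22]},
    {"offset": [0.195,0.004,-0.04],"dr": [0,0,-26]},
    {"offset": [0.225,0.005,-0.04],"dr": [0,0,-30]},
    {"offset": [0.255,0.006,-0.04],"dr": [0,0,-34]},
    {"offset": [0.285,0.006,-0.04],"dr": [0,0,-38]},
    {"offset": [0.315,0.007,-0.04],"dr": [0,0,-42]},
    {"offset": [0.345,0.008,-0.04],"dr": [0,0,-46]},
    {"offset": [0.375,0.008,-0.04],"dr": [0,0,-50]},
    {"offset": [0.405,0.009,-0.04],"dr": [0,0,-54]},
    {"offset": [0.435,0.01,-0.04],"dr": [0,0,-57]},
    {"offset": [0.46,0.01,-0.04],"dr": [0,0,-60]},
    {"offset": [0.477,0.011,-0.04],"dr": [0,0,-61]},
    {"offset": [0.485,0.011,-0.04],"dr": [0,0,-62]},
    {"offset": [0.485,0.011,-0.04],"dr": [0,0,-62]},
  ],
)

```text
time_s: 13.25
position: [0.6156, 0.1463, 0.2395]
tcp_rot: [[-0.81, 0.586, -0.001], [0.586, 0.81, 0.001], [0.001, 0.0, -1.0]]
force: [-0.1, -0.6, -3.4]
opening: 0.16
grasp_force: 30.0
```

Call:
servo_tool(
  targets=[
    {"offset": [0,0,0],"dr": [0,2,0]},
    {"offset": [0,0,0],"dr": [0,4,0]},
    {"offset": [0,0,0],"dr": [0,4,0]},
  ],
)

```text
time_s: 13.5
position: [0.6169, 0.1419, 0.2396]
tcp_rot: [[-0.805, 0.591, -0.056], [0.589, 0.807, 0.04], [0.069, -0.001, -0.998]]
force: [0.3, -0.3, -2.8]
opening: 0.157
grasp_force: 30.0
```

Run:
```python
from h import *
w=cap("wrist");s=bot.read_state();P=np.array(s["position"]);R=np.array(s["tcp_rot"])
print(P,s["force"]);print(np.round(R,3))
g=P+R@[0,0,-.0187]
def fit(c,lo,hi,box):
    h=cv2.cvtColor(c["color"],cv2.COLOR_RGB2HSV);m=cv2.inRange(h,lo,hi);M=m*0;x0,y0,x1,y1=box;M[y0:y1,x0:x1]=m[y0:y1,x0:x1]
    return cv2.fitEllipse(cv2.convexHull(cv2.findNonZero(M)))
for n in("top","scene"):
    c=cap(n);h=cv2.cvtColor(c["color"],cv2.COLOR_RGB2HSV)
    m=cv2.inRange(h,(3,90,60),(15,255,255));
    u,v=proj(c,g+[-.074,.054,0]).astype(int);M=m*0;M[v-45:v+45,u-45:u+45]=m[v-45:v+45,u-45:u+45]
    k=cv2.connectedComponentsWithStats(M);print(n,u,v,k[2][1:])
    A=cv2.resize(c["color"][v-40:v+50,u-60:u+60],(400,300),interpolation=cv2.INTER_CUBIC)
    I=A if n=="top" else np.hstack([I,A])
cv2.imwrite("pics/w6.png",cv2.cvtColor(I,cv2.COLOR_RGB2BGR))
```

```text
[0.61652271 0.14209496 0.23953513] [-0.46684585  0.29997178 -2.67102644]
[[-0.805  0.591 -0.056]
 [ 0.59   0.807  0.04 ]
 [ 0.069 -0.001 -0.998]]
top 183 179 [[179 164  24   7 121]
 [167 172   9  29  77]]
scene 279 188 [[ 259  174   43   51 1849]
 [ 254  226    7    7   13]
 [ 297  228    7    5   11]]
```

View pics/w6.png

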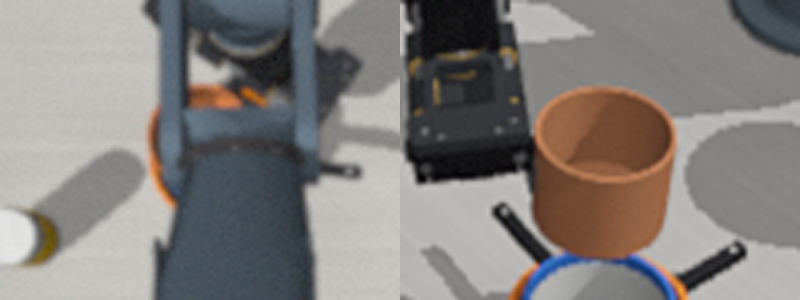

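The scene view shows the copper pan upright, right above the blue ring: rim centre at crop (605,135), bottom at (600,258). The top view is blocked by the arm.

Run:
```python
from h import *
b=cap("scene");w=cap("wrist");s=bot.read_state();P=np.array(s["position"]);R=np.array(s["tcp_rot"]);g=P+R@[0,0,-.0187]
h=cv2.cvtColor(b["color"],cv2.COLOR_RGB2HSV);m=cv2.inRange(h,(3,90,60),(15,255,255));m[:170]=0;m[226:]=0
ys,xs=np.nonzero(m[:, :310]);
for y in(186,190,195,200,205,210,214):u=xs[ys==y];print(y,u.min(),u.max(),end=" | ")
print(ys.min(),ys.max())
d=-R[:,1]; d=np.array([-.81,.588,0])
for tilt in(-4,0,4):  # + = far end down
    t=np.radians(tilt);ax=np.array([0,0,1])*np.cos(t)+d*np.sin(t);dd=d*np.cos(t)-np.array([0,0,1])*np.sin(t)
    o=g+dd*.092-ax*.067;th=np.linspace(0,6.28,200)[:,None];e=np.cross(ax,dd)
    c=lambda z:np.array([proj(b,x) for x in o+ax*z+.05*(dd*np.cos(th)+e*np.sin(th))])
    T,B=c(.078),c(0);print(tilt,"top",T.min(0),T.max(0),"bot",B.min(0),B.max(0),"o",o)
# wrist rim
h=cv2.cvtColor(w["color"],cv2.COLOR_RGB2HSV);m=cv2.inRange(h,(0,90,60),(16,255,255));m[210:]=0
k=cv2.connectedComponentsWithStats(m);print(k[2][1+np.argmax(k[2][1:,4])])
# handle direction in wrist
print([np.round(proj(w,g+R@np.array([x,0,-.007])),1) for x in(.03,)])
h=cv2.cvtColor(b["color"],cv2.COLOR_RGB2HSV);m=cv2.inRange(h,(105,140,60),(125,255,255));M=m*0;M[215:290,245:325]=m[215:290,245:325]
q=cv2.findNonZero(M);x,y,ww,hh=cv2.boundingRect(q);print("blue",x,x+ww,y,y+hh,"pred",np.round(proj(b,[.5405,.199,.084]),1))
```

```text
186 260 301 | 190 259 301 | 195 260 300 | 200 260 299 | 205 259 299 | 210 259 298 | 214 260 297 | 174 225
-4 top [258.52196638 168.97081953] [302.21351152 198.0249645 ] bot [260.61813287 192.84143984] [301.93683562 222.04691017] o [0.53869381 0.19926762 0.19800544]
0 top [258.89190931 171.17568985] [302.35976032 199.93694745] bot [258.74668231 195.01221644] [299.85533391 223.97263385] o [0.54229797 0.19665126 0.19142463]
4 top [259.17152629 173.29377969] [302.2082393  201.94263064] bot [256.798597   197.00677683] [297.53406601 225.8660817 ] o [0.54626518 0.19377136 0.18517025]
[  131     0   257   171 32813]
[array([262.6, 203.8])]
blue 255 303 224 260 pred [278.8 238.2]
```

Call:
servo_tool(
  targets=[
    {"offset": [0.005,0.001,0],"dr": [0,3,0]},
    {"offset": [0.005,0.001,0],"dr": [0,3,0]},
    {"offset": [0.005,0.001,0],"dr": [0,3,0]},
  ],
)

```text
time_s: 14.0
position: [0.613, 0.1471, 0.24]
tcp_rot: [[-0.802, 0.59, -0.097], [0.585, 0.808, 0.071], [0.12, -0.0, -0.993]]
force: [0.1, -0.3, -3.3]
opening: 0.157
grasp_force: 30.0
```

Run:
```python
from h import *
s=bot.read_state();P=np.array(s["position"]);R=np.array(s["tcp_rot"]);g=P+R@[0,0,-.0187]
print(g,np.round(R,3));b=cap("scene")
h=cv2.cvtColor(b["color"],cv2.COLOR_RGB2HSV);m=cv2.inRange(h,(3,90,60),(15,255,255));m[:160]=0;m[226:]=0
ys,xs=np.nonzero(m[:, :310]);print(xs.min(),xs.max(),ys.min(),ys.max())
for y in(185,205,212):u=xs[ys==y];print(y,u.min(),u.max(),end=" | ")
d=np.array([-.81,.588,0])
for tilt in(0,2,4):
    t=np.radians(tilt);ax=np.array([0,0,1])*np.cos(t)+d*np.sin(t);dd=d*np.cos(t)-np.array([0,0,1])*np.sin(t)
    o=g+dd*.092-ax*.067;th=np.linspace(0,6.28,200)[:,None];e=np.cross(ax,dd)
    c=lambda z:np.array([proj(b,x) for x in o+ax*z+.05*(dd*np.cos(th)+e*np.sin(th))])
    T,B=c(.078),c(0);print(tilt,"top",T.min(0),T.max(0),"bot",B.min(0),B.max(0),"o",o)
print("down .1:",R.T@[.6149-g[0],.1449-g[1],-.1])
```

```text
[0.61479266 0.14580237 0.2585927 ] [[-0.802  0.59  -0.097]
 [ 0.585  0.808  0.071]
 [ 0.12  -0.    -0.993]]
156 303 174 225
185 262 302 | 205 261 301 | 212 262 300 | 0 top [260.48405877 171.40801517] [304.0059444  200.21862375] bot [260.25268484 195.25467553] [301.40920518 224.26264439] o [0.54027266 0.19989837 0.1915927 ]
2 top [260.63361092 172.47801775] [303.96096355 201.21072254] bot [259.2854689  196.27442802] [300.27078217 225.21424288] o [0.54221205 0.19849052 0.18842276]
4 top [260.76043423 173.52712033] [303.8423518  202.22503168] bot [258.30021913 197.25014202] [299.07439301 226.15679701] o [0.54423987 0.19701847 0.18533831]
down .1: [-0.01265085 -0.00065162  0.09919857]
```

Call:
servo_tool(
  targets=[
    {"offset": [-0.0024,-0.0005,0.02],"dr": [0,0,0]},
    {"offset": [-0.0048,-0.0005,0.04],"dr": [0,0,0]},
    {"offset": [-0.0072,-0.0005,0.06],"dr": [0,0,0]},
    {"offset": [-0.0097,-0.0005,0.08],"dr": [0,0,0]},
    {"offset": [-0.0115,-0.0005,0.095],"dr": [0,0,0]},
    {"offset": [-0.0126,-0.0005,0.104],"dr": [0,0,0]},
    {"offset": [-0.0135,-0.0005,0.112],"dr": [0,0,0]},
    {"offset": [-0.0145,-0.0005,0.12],"dr": [0,0,0]},
    {"offset": [-0.0156,-0.0005,0.129],"dr": [0,0,0]},
    {"offset": [-0.0156,-0.0005,0.129],"dr": [0,0,0]},
    {"offset": [-0.0156,-0.0005,0.129],"dr": [0,0,0]},
  ],
)

```text
time_s: 14.97
position: [0.6122, 0.1473, 0.11]
tcp_rot: [[-0.802, 0.589, -0.099], [0.585, 0.808, 0.072], [0.122, -0.0, -0.993]]
force: [0.0, 0.0, -3.3]
opening: 0.157
grasp_force: 30.0
```

Run:
```python
from h import *
s=bot.read_state();P=np.array(s["position"]);R=np.array(s["tcp_rot"]);print(P,s["force"],s["moment"])
w=cap("wrist");b=cap("scene")
A=cv2.resize(w["color"][:225,:][:, 60:460],(533,300));B=cv2.resize(b["color"][195:285,245:325],(267,300),interpolation=cv2.INTER_CUBIC)
cv2.imwrite("pics/w7.png",cv2.cvtColor(np.hstack([A,B]),cv2.COLOR_RGB2BGR));print("down .05",R.T@[0,0,-.05])
```

```text
[0.6121556  0.14725017 0.11000325] [ 0.01319405  0.02336811 -3.27082055] [-0.14908207 -0.41704898 -0.02533819]
down .05 [-6.10903105e-03  1.55862854e-05  4.96253917e-02]
```

View pics/w7.png

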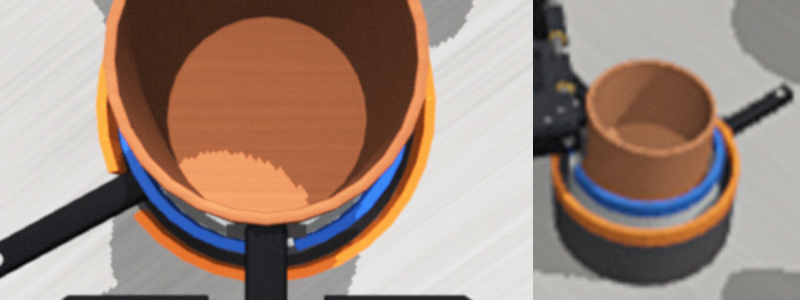

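The view shows the copper pan inside the blue ring. The handle (columns 246–287) lies over the notch, but the visible gap is on its right (288–297), so the notch seems a few mm further CCW. I have used all ten views, so I sample the blue ring's colour along its arc numerically.

Run:
```python
from h import *
w=cap("wrist");h=cv2.cvtColor(w["color"],cv2.COLOR_RGB2HSV)
C=np.array([.5405,.199])
def scan(C,r,z,lo,hi,a0,a1):
    s=""
    for a in range(a0,a1,1):
        t=np.radians(a);p=proj(w,[C[0]+r*np.cos(t),C[1]+r*np.sin(t),z]).round().astype(int)
        H=h[p[1],p[0]] if 0<=p[1]<384 and 0<=p[0]<512 else (0,0,0)
        s+="B" if 105<=H[0]<=125 and H[1]>120 else "o" if H[0]<19 and H[1]>150 and H[2]>120 else "k" if H[2]<60 else "g"
    return s
for r in(.054,.056,.058,.060,.062):print(r,scan(C,r,.084,0,0,290,360))
for r in(.056,.058,.060):print("z70",r,scan(C,r,.071,0,0,290,360))
for r in(.070,.072,.074):print("or",r,scan(C,r,.07,0,0,240,360))
s=bot.read_state();g=np.array(s["position"])+np.array(s["tcp_rot"])@[0,0,-.0187];print(g,np.degrees(np.arctan2(g[1]-C[1],g[0]-C[0]))%360)
# handle edges rows
for v in range(165,222,8):
    u=[x for x in range(220,310) if h[v,x,2]<60];print(v,u[0],u[-1],end=" | ")
```

```text
0.054 ggggggggggggggggggggggggkkkkkkkkkkkkkkkkkkkkgggggggggggggggggggggggggg
0.056 ggggggggggggggggggggggggBkkkkkkkkkkkkkkkkkkgggBBgggBBBBBBBBBBBBBBBBBBB
0.058 BBBBBBBBBBBBBBBBBBBBBBBBBBkkkkkkkkkkkkkkkkkgggBBBBBBBBBBBBBBBBBBBBBBBB
0.06 BBBBBBBBBBBBBBBBBBBBBBBBBBkkkkkkkkkkkkkkkkkgggBBBBBBBBBBBBBBBBBBBBBBBB
0.062 BBBBBBBBBBBBBBBBBgkgBggkggkkkkkkkkkkkkkkkkkkkkkkkkkkkkkkkkkkkkkkkkkkkk
z70 0.056 ggggggggggggggggggggggggkkkkkkkkkkkkkkkkkkkgggggggggggggggBgBgBBgBgBBg
z70 0.058 BBBgBBBBBBBBBBBBgBBBBBBBBkkkkkkkkkkkkkkkkkkgggBBBBBBBBBBBBBBBBBBBBBBBB
z70 0.06 BBBBBBBBBBBBBBBBBBBBBBBBBkkkkkkkkkkkkkkkkkkgggBBBBBBBBBBBBBBBBBBBBBBBB
or 0.07 oooooooooooooggggkkkkkkkkkkkkggggggggggggggggggggggggggggggggggggggggogoggggkkkkkkkkkkkkkkkkoooooooooooooooooooooooooooo
or 0.072 ooogoooooooooooggkkkkkkkkkkkgggooooooooooooooooooooooooooooooooooooooooooooogkkkkkkkkkkkkkkkoooooooooooooooooooooooooooo
or 0.074 ooggoooooooooooggkkkkkkkkkkkgggooooooooooooooooooooooooooooooooooooooooooooookkkkkkkkkkkkkkooooooooooooooooooooooooooooo
[0.61468922 0.145927   0.12949823] 324.4210742887651Traceback (most recent call last):
  File "<stdin>", line 17, in <module>
IndexError: list index out of range
```

Notch spans about 315–336°, so its centre is 325.5°; the handle is at 324.2°. I turn 1.3° CCW and lower.

Call:
servo_tool(
  targets=[
    {"offset": [0,0.002,0],"dr": [0,0,-1.3]},
    {"offset": [0,0.002,0],"dr": [0,0,-1.3]},
    {"offset": [-0.001,0.002,0.008],"dr": [0,0,-1.3]},
    {"offset": [-0.002,0.002,0.016],"dr": [0,0,-1.3]},
    {"offset": [-0.0028,0.002,0.023],"dr": [0,0,-1.3]},
    {"offset": [-0.0035,0.002,0.029],"dr": [0,0,-1.3]},
    {"offset": [-0.0042,0.002,0.034],"dr": [0,0,-1.3]},
    {"offset": [-0.0047,0.002,0.038],"dr": [0,0,-1.3]},
    {"offset": [-0.005,0.002,0.041],"dr": [0,0,-1.3]},
    {"offset": [-0.005,0.002,0.041],"dr": [0,0,-1.3]},
    {"offset": [-0.005,0.002,0.041],"dr": [0,0,-1.3]},
  ],
)

```text
time_s: 16.03
position: [0.6131, 0.149, 0.0688]
tcp_rot: [[-0.815, 0.571, -0.099], [0.567, 0.821, 0.072], [0.123, 0.002, -0.992]]
force: [-0.2, -0.6, -1.5]
opening: 0.161
grasp_force: 30.0
```

Call:
servo_tool(
  targets=[
    {"offset": [-0.0002,0,0.002],"dr": [0,0,0]},
    {"offset": [-0.0005,0,0.004],"dr": [0,0,0]},
    {"offset": [-0.0007,0,0.006],"dr": [0,0,0]},
    {"offset": [-0.0007,0,0.006],"dr": [0,0,0]},
  ],
)

```text
time_s: 16.37
position: [0.6154, 0.1484, 0.0637]
tcp_rot: [[-0.815, 0.571, -0.094], [0.567, 0.821, 0.071], [0.118, 0.005, -0.993]]
force: [3.1, -2.1, 3.4]
opening: 0.155
grasp_force: 30.0
```

Call:
servo_tool(
  targets=[
    {"offset": [0,0,0],"dr": [0,0,0]},
    {"offset": [0,0,0],"dr": [0,0,0]},
    {"offset": [0,0,0],"dr": [0,0,0]},
    {"offset": [0,0,0],"dr": [0,0,0]},
    {"offset": [0,0,0],"dr": [0,0,0]},
    {"offset": [0,0,0],"dr": [0,0,0]},
    {"offset": [0,0,0],"dr": [0,0,0]},
    {"offset": [0,0,-0.02],"dr": [0,0,0]},
    {"offset": [0,0,-0.05],"dr": [0,0,0]},
    {"offset": [0,0,-0.09],"dr": [0,0,0]},
    {"offset": [0,0,-0.13],"dr": [0,0,0]},
    {"offset": [0,0,-0.16],"dr": [0,0,0]},
    {"offset": [0,0,-0.18],"dr": [0,-6,0]},
    {"offset": [0,0,-0.18],"dr": [0,-7,0]},
    {"offset": [0,0,-0.18],"dr": [0,-7,0]},
  ],
  gripper=-1,
)

```text
time_s: 17.62
position: [0.6303, 0.1371, 0.2431]
tcp_rot: [[-0.822, 0.57, 0.003], [0.57, 0.822, 0.003], [-0.001, 0.004, -1.0]]
force: [-0.4, 0.5, -0.4]
opening: 0.995
grasp_force: 0.0
```

Run:
```python
from h import *
s=bot.read_state();P=np.array(s["position"]);print(P,s["force"])
w=cap("wrist");h=cv2.cvtColor(w["color"],cv2.COLOR_RGB2HSV)
def comp(m):
    k=cv2.connectedComponentsWithStats(m);i=1+np.argmax(k[2][1:,4]);return k[1]==i
# small rim: circle of copper; near/width
m=cv2.inRange(h,(3,90,60),(15,190,255)); 
C=np.array([.5405,.199])
def scan(C,r,z,a0,a1,st=1):
    s=""
    for a in np.arange(a0,a1,st):
        t=np.radians(a);p=proj(w,[C[0]+r*np.cos(t),C[1]+r*np.sin(t),z]).round().astype(int)
        if not(0<=p[1]<384 and 0<=p[0]<512): s+=" ";continue
        H=h[p[1],p[0]]
        s+="B" if 105<=H[0]<=125 and H[1]>120 else "o" if H[0]<19 and H[1]>150 and H[2]>120 else "k" if H[2]<60 else "g"
    return s
for r in(.058,.060,):print(r,scan(C,r,.084,290,360))
for r in(.072,.074):print("or",r,scan(C,r,.07,240,360))
# small handle dark blob: along direction, tip radius under z hypothesis
for r in np.arange(.06,.15,.01):print(round(r,2),scan(C,r,.086,312,340,.5))
t=np.radians(325.5);print([ (round(r,3),scan(C,r,.086,325,326.1)) for r in np.arange(.128,.152,.002)])
b=cap("scene");hb=cv2.cvtColor(b["color"],cv2.COLOR_RGB2HSV);mb=cv2.inRange(hb,(3,60,60),(15,190,255));mb[:195]=0;mb[265:]=0;mb[:,:245]=0;mb[:,325:]=0
q=cv2.findNonZero((comp(mb)*255).astype(np.uint8));print("small bbox scene",cv2.boundingRect(q))
th=np.linspace(0,6.28,200)
for z in(.090,.100):
    T=np.array([proj(b,[C[0]+.05*np.cos(x),C[1]+.05*np.sin(x),z]) for x in th]);print(z,T.min(0),T.max(0))
```

```text
[0.63026464 0.13707751 0.24309176] [-0.35514501  0.45436297 -0.37413454]
0.058 BBBBBBBBBBBBBBBBBBBBBBBBBBggkkkkkkkkkkkkkkggggBBBBBBBBBBBBBBBBBBBBBBBB
0.06 BBBBBBBBBBBBBBBBBBBBBBBBBBgkkkkkkkkkkkkkkkkkkBBBBBBBBBBBBBBBBBBBBBBBBB
or 0.072 oooooooooooooookkkkkkkkkkkkkkkooooooooooooooooooooooooooooooooooooooooooooooooookkkkkkkkkkkgoooooooooooooooooooooooooooo
or 0.074 oooooooooooooooggkkkkkkkkkkkgggoooooooooooooooooooooooooooooooooooooooooooooooookkkkkkkkkkkoooooooooooooooooooooooogooog
0.06 BBBBBBBggkkkkkkkkkkkkkkkkkkkkkkkkkkkkkkkkkkkkkBBBBBBBBBB
0.07 ooooooooooooooogkkkkkkkkkkkkkkkkkkkkkggooooooooooooooooo
0.08 ggggggggggggggggkkkkkkkkkkkkkkkkkkkkgggggggggggggggggggg
0.09 gggggggggggggggggkkkkkkkkkkkkkkkkkkggggggggggggggggggggg
0.1 ggggggggggggggggggkkkkkkkkkkkkkkkkgggggggggggggggggggggg
0.11 ggggggggggggggggggggkkkkkkkkkkkkkkgggggggggggggggggggggg
0.12 ggggggggggggggggggggkkkkkkkkkkkkgggggggggggggggggggggggg
0.13 gggggggggggggggggggggkkggggggkkkgggggggggggggggggggggggg
0.14 gggggggggggggggggggggggggggggggggggggggggggggggggggggggg
[(np.float64(0.128), 'gg'), (np.float64(0.13), 'gg'), (np.float64(0.132), 'gk'), (np.float64(0.134), 'kk'), (np.float64(0.136), 'kk'), (np.float64(0.138), 'kk'), (np.float64(0.14), 'gg'), (np.float64(0.142), 'gg'), (np.float64(0.144), 'gg'), (np.float64(0.146), 'gg'), (np.float64(0.148), 'gg'), (np.float64(0.15), 'gg')]
small bbox scene (259, 224, 40, 31)
0.09 [259.70892627 222.69202755] [298.09735288 251.63077396]
0.1 [259.73177239 220.1353083 ] [298.37139008 249.08709839]
```

The small handle sits between both notch edges. Its tip projects to 139 mm at the seated height (140 expected), and the rim's top row matches the seated height of 90 mm. I hand in.

```bash
python3 -c "
from h import *
print(ticket.hand_in())"
```

```text
the job is handed in; nothing more can be done
None
```

I handed the job in at about 18 s: by my last camera checks the medium pan sits flat with its handle in the orange notch and the small pan flat with its handle in the blue notch, but the hand-in returned no verdict.

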